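# Tip a ribbed timber block and clamp it in the bench hold-down

## Robot

A 7-joint arm with a two-finger parallel gripper is mounted at the origin on the work surface; the furniture and walls round the work are solid. World frame = base frame: x ahead of the robot, y to its left, z up, the work surface at z = 0. Lengths are in mm, angles in rad, forces in N, time in s.
With the tool pointing down it reaches from about 400 to 875 mm from the base axis. Payload 6.5 kg.
Tool frame: the origin (TCP) lies midway between the tips of the shut fingers; the grasp point (between the pads) lies 19 mm behind it (robot.grip_point_offset is the distance from the TCP to the grasp point, in mm); z points along the fingers, y is the line along which they close (so a half turn about z gives the same grasp; the last joint's range is limited). The gripper opens to 85 mm and grips with 20 to 120 N. Pads are 22 mm wide; open, the fingers measure 114 mm over their backs; the gripper's body (76 mm by 85 mm) begins 54 mm behind the grasp point. The pads swing forward as they close: fully open they stand 13 mm farther back than shut.
Start: joints at [-1.386, 0.536, -0.004, 1.538, 0.003, 1.067, -0.071], TCP at [161.312, 629.658, 231.29] pointing down, gripper open.
Joint ranges: [-2.7, 2.7], [-0.37, 2.16], [-1.27, 1.26], [0.24, 2.4], [-1.31, 4.45], [0.19, 1.91], [-2.76, 2.76]. Speed limits (rad/s): [2.39, 2.39, 3.14, 3.14, 3.14, 3.14, 3.14].

## Interface

Orientations are given as a rotation vector (axis times angle).
In Python, from rig import status, snapshot, job_done, robot gives the robot as it stands.
- The arm moves only by the shell command python3 -m handwheel 'ROWS' [FORCE]. ROWS is JSON, a list of rows, each a list of 5 numbers: the shift along the tool's x, y, z in m, then the turn about the tool's z in rad, then the opening, from -1 (shut) to 1 (fully open). A call has 1 to 5 rows; each row shifts and turns the commanded pose from where the row before left it, along the tool's axes as they then stand; what a row does not reach is not made up. A row lasts 1/12 s, in which the tool goes at most 41.7 mm and 7.16 degrees, less where a joint would pass 70% of its speed; a pose out of reach is approached as far as the arm can. A call with a gripper value outside its range is refused whole. The fingers move at their own pace and stop on an object; FORCE is the grip in N (left out, the last holds). Time passes only in rows, so rows that do not move let the fingers close. It gives the time, the measured TCP pose, the force, the opening and the grip force at its end, in the units of the state.
- status.sense(): the state, without advancing time (a new reading comes with each control period).
- snapshot(name): name is "scene" or "side" or "wrist"; returns a dict with "img" (400x640x3 uint8, red, green, blue), "range_z" (400x640 float32, mm along the optical axis (not along the pixel's ray), 0 where there is no reading), "camera_matrix" (3x3 intrinsics, pixels), "dist_coeffs" ([k1, k2, p1, p2, k3] as OpenCV has them; the pictures are not rectified), "pose" (4x4, takes a point from camera to world coordinates). Camera axes: x right, y down, z forward; pixel columns grow to the right and rows downward; lengths in mm; the calibration is good to about 2 mm. A picture is of the moment at which its call begins.
- job_done(): hands the job in; it is judged then, once.
The state is a dict: "time": time; "joints": joint angles; "qvel": joint speeds; "joint_torque": joint torques, N m; "tcp_pos": TCP position; "ee_rot": TCP orientation; "force": force on the tool from outside, world axes, zero at the start; "torque": the same for the moment, N m; "grip_width": finger opening in mm; "finger_force": force on a finger pad.
Only numpy, scipy, OpenCV 4.12 (cv2) and the standard library are available. Lean on these libraries where they do the work, as an engineer would, in place of code of your own. Each camera call takes 0.05 s, during which the arm holds its last target. There are 200 camera calls.

## Task

First lift the hold-down's slider by its bar one notch, so that the pawl holds it when you let go. Then push the standing ribbed block over, without lifting it off the table, so that it lies with its ribs upward, and slide it under the raised foot, square, centred and up against both uprights. Finally press the pawl's thumb tab so that the foot drops onto the block, and let go, leaving the other things on the table undisturbed.

Things in the scene. Friction and masses are not known exactly. Their poses are not given: they have to be found in the camera images.
- stand: bench hold-down, fixed. Origin on the table top midway between the front faces of its two grey uprights (18 mm wide, centred at y = +-30 mm, 165 mm tall): these faces (x = 0) stop the block. x is level, into the hold-down; its open side is -x; y across, z up. Base plate only behind them (x 0 to 135, y +-75 mm, 10 thick); in front the block slides on the table.
- slider (a joint): height of the vertical slider in m: 0 at rest at the bottom, at most 0.085. The pawl catches it at 0.035 (first notch, the one wanted) and 0.070 (second); lift it a few mm past the notch and let it settle back. It weighs 0.46 kg; only the pawl holds it up. With the foot resting on the lying block it reads about 0.022.
- handle (a point): centre of the black bar (14 mm thick, 100 mm long along the stand's y, free underneath but for a 22 mm wide stem in the middle that is as thick as the bar) on top of the slider; it rides 207 mm above the table at slider 0. The uprights end 42 mm below it.
- foot (a point): underside of the slider's flat foot, 20 mm above the table at slider 0, 55 mm at the first notch; the foot (12 mm thick, 50 mm wide) reaches 70 mm out from the uprights toward -x of the stand, and this point is 35 mm out.
- pawl (a joint): pawl angle in rad: 0 fully engaged (spring-loaded), grows as the thumb tab is pressed down, at most 0.45. About 0.3 frees the slider, which then drops by its weight.
- tab (a point): centre of the upper face of the pawl's thumb tab, a dark plate 36 x 34 mm behind the slider, at x = 115 mm of the stand, 163 mm above the table. Press it straight down 20 to 25 mm with about 2 to 6 N: it swings about a pivot 57 mm nearer the uprights and 58 mm lower, so it also moves a little toward the stand's +x. It springs back.
- block: light timber block 42 x 64 x 150 mm, about 0.3 kg, standing on its 42 x 64 mm end at the start. Origin at its centre; z is its length (up at the start), y its 64 mm width, x its thickness, pointing out of the ribbed face. It must end lying with x upward and its length along the stand's x; its centre then lies 75 mm in front of the uprights, 21 mm above the table.
- ribs (a point): centre of the ribbed face of the block, level with the rib tops, 21 mm from the block's centre along its x. Three lengthwise raised ribs, 8 mm high, 14 mm wide, at the block's y = -23, 0, 23 mm. The opposite broad face is plain and at the start looks roughly toward the hold-down; the block must fall onto it.
- tape: roll of masking tape lying flat, 92 mm across, 24 high. A bystander; origin at the centre of its underside.
- white_jar: low white jar with lid, 128 mm across, 125 high. A bystander; origin at the centre of its underside.
- squeegee: squeegee, timber grip and black blade, 85 x 150 x 25 mm. A bystander; origin at the centre of its underside.
- ink_pot: small ink pot with lid, 58 mm across, 64 high. A bystander; origin at the centre of its underside.
- lid: red jar lid lying flat, 86 mm across, 22 high. A bystander; origin at the centre of its underside.
- stapler: bench stapler, 143 x 34 x 50 mm. A bystander; origin at the centre of its underside.
- prop_block: small dark timber block lying flat, 42 x 75 x 30 mm; not the block to be clamped. A bystander; origin at the centre of its underside.
There are look-alikes about, which are no part of the job. What is shaped like the block but blue or red is not meant.

How it is judged (in metres and radians):
On the way, in this order (a step that is already met when the one before it is completed fails the run):
1. the slider rests on the pawl at the first notch, let go, with the block still standing (value of joint slider between 0.03 and 0.042 m and velocity of joint slider between -0.01 and 0.01 m/s and contact force between the fingers and stand below 0.2 N and angle between block's own z axis and vertical below 0.15 rad), for 0.3 s.
2. the block lies on its plain face, ribs up (angle between block's own x axis and vertical below 0.12 rad and linear speed of block below 0.03 m/s), for 0.2 s.
3. the block is home against the uprights, under the foot that the pawl still holds up (angle between block's own x axis and vertical below 0.12 rad and x of block in the frame of stand between -0.086 and -0.068 m and y of block in the frame of stand between -0.015 and 0.015 m and angle between the z axis of block and the x axis of stand, either way round below 0.15 rad and value of joint slider between 0.03 and 0.042 m), for 0.2 s.
At the end, for the whole second after the job is handed in: the block lies at rest, ribs up (within 7 degrees), its centre 68 to 86 mm in front of the uprights, within 15 mm of the hold-down's centre line and within 8.5 degrees of square; the foot rests on it (slider 0.016 to 0.028 m, pressing with more than 1 N) (angle between block's own x axis and vertical below 0.12 rad and x of block in the frame of stand between -0.086 and -0.068 m and y of block in the frame of stand between -0.015 and 0.015 m and angle between the z axis of block and the x axis of stand, either way round below 0.15 rad and value of joint slider between 0.016 and 0.028 m and contact force between block and stand above 1 N and linear speed of block below 0.02 m/s and velocity of joint slider between -0.01 and 0.01 m/s); the robot touches nothing.
It fails at once if the block is lifted off the table (height (world z) of block above 0.095 m).
It fails at once if a bystander is pushed away (more than 40 mm) (distance of any of tape, white_jar, squeegee, ink_pot, lid, stapler, prop_block from where it was at the start of the episode above 0.04 m).
It also fails if it takes over 72 s, if anything falls off the work surface, if the arm or the gripper's body presses on something with over 40 N, if the wrist force passes 120 N, or if a joint passes its speed limit or range.

## Working session

There is one attempt and no reset: what is moved stays moved. The work goes in short steps, Python scripts to look and compute and a shell command to move; the robot and the scene stay as the last step left them, time stands still between calls to the robot, and variables do not carry over. Pictures are saved under pics/ and viewed, at most 10 in all, crops included, and the job is handed in when it is done.

```bash
ls; mkdir -p pics
cat > h.py <<'E'
import numpy as np, cv2
from scipy.spatial.transform import Rotation as R
from rig import status, snapshot, job_done, robot
def pts(s):
    h,w=s["range_z"].shape
    u,v=np.meshgrid(np.arange(w),np.arange(h))
    n=cv2.undistortPoints(np.stack([u,v],-1).reshape(-1,1,2).astype(float),s["camera_matrix"],s["dist_coeffs"]).reshape(h,w,2)
    z=s["range_z"]
    P=np.dstack([n*z[...,None],z])@s["pose"][:3,:3].T+s["pose"][:3,3]
    P[z==0]=np.nan
    return P
def save(s,n): cv2.imwrite(f"pics/{n}.png",s["img"][...,::-1])
E
python3 - <<'E'
from h import *
for n in ("scene","side"):
    s=snapshot(n); save(s,n); np.savez(f"{n}.npz",**s); print(n,s["pose"].round(2).tolist())
st=status.sense(); print({k:np.round(v,3).tolist() for k,v in st.items()})
E
```

```text
pics
scene [[0.71, 0.56, -0.43, 1272.6], [0.7, -0.57, 0.43, -615.5], [-0.0, -0.6, -0.8, 1628.73], [0.0, 0.0, 0.0, 1.0]]
side [[0.85, -0.28, 0.46, -72.99], [-0.53, -0.43, 0.73, -736.86], [-0.01, -0.86, -0.51, 795.01], [0.0, 0.0, 0.0, 1.0]]
{'time': 0.1, 'joints': [-1.386, 0.537, -0.004, 1.539, 0.003, 1.067, -0.071], 'qvel': [-0.0, -0.004, -0.001, -0.002, 0.001, -0.002, -0.0], 'joint_torque': [0.001, -58.456, 1.051, -25.978, 0.013, 0.005, -0.0], 'tcp_pos': [161.201, 629.114, 230.493], 'ee_rot': [-0.393, -3.117, 0.002], 'force': [0.131, 0.246, 0.036], 'torque': [-0.002, 0.007, 0.036], 'finger_force': 0.0, 'grip_width': 85.838}
```

View pics/scene.png

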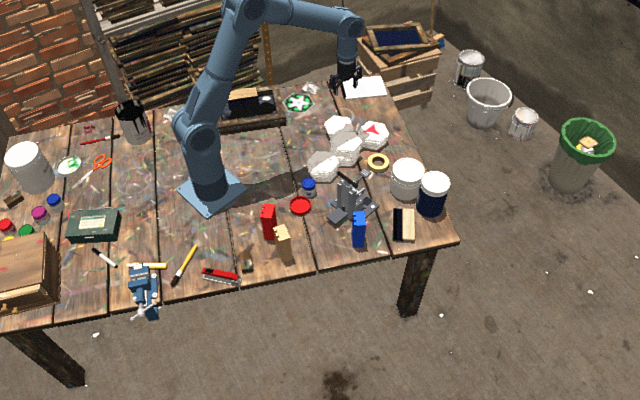

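View pics/side.png

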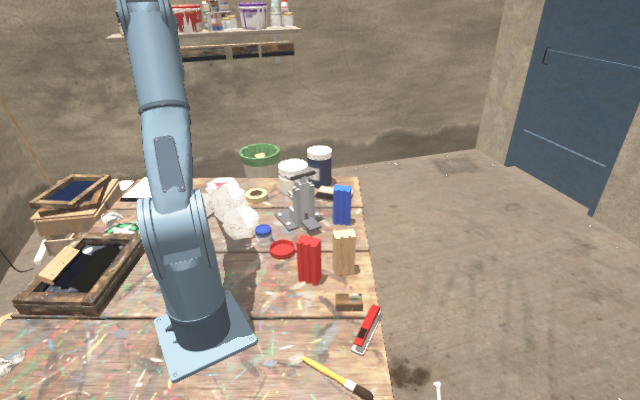

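The scene view shows the hold-down near (352,200) and the timber block at (283,245). Its look-alikes are the red block at (269,222), the blue block at (359,230) and the dark prop block at (248,265). In the side view the timber block is at (344,252), red at (309,260), blue at (342,205) and the stand at (300,208). I choose the light timber one and will check it in a crop.

Run:
```python
from h import *
a=np.load("scene.npz"); b=np.load("side.npz")
ca=cv2.resize(a["img"][170:280,230:430],None,fx=4,fy=4,interpolation=cv2.INTER_CUBIC)[:, :800]
cb=cv2.resize(b["img"][150:300,220:370],None,fx=4,fy=4,interpolation=cv2.INTER_CUBIC)
cv2.imwrite("pics/ca.png",ca[...,::-1]); cv2.imwrite("pics/cb.png",cb[...,::-1])
for n,d,(u0,u1,v0,v1) in (("scene",a,(225,430,140,280)),("side",b,(220,385,150,330))):
    P=pts(d); hsv=cv2.cvtColor(d["img"],cv2.COLOR_RGB2HSV)
    roi=np.zeros(P.shape[:2],bool); roi[v0:v1,u0:u1]=1
    print(n,"table z",np.nanmedian(P[...,2][roi]).round(1))
    up=roi&(P[...,2]>12)&(P[...,2]<330)
    k,l,s,c=cv2.connectedComponentsWithStats(up.astype(np.uint8))
    for i in range(1,k):
        if s[i,4]<30: continue
        m=l==i; q=P[m]
        print(i,s[i].tolist(),"xyz lo",np.nanpercentile(q,3,0).round(),"hi",np.nanpercentile(q,97,0).round(),"rgb",d["img"][m].mean(0).round())
```

```text
scene table z 1.4
1 [289, 140, 99, 107, 3390] xyz lo [223. 205.  15.] hi [626. 632. 197.] rgb [141. 141. 152.]
15 [367, 153, 22, 19, 240] xyz lo [357. 543.  13.] hi [442. 631.  30.] rgb [216. 203. 142.]
24 [390, 158, 40, 60, 1592] xyz lo [519. 500.  20.] hi [716. 611. 163.] rgb [169. 168. 166.]
29 [225, 169, 22, 37, 256] xyz lo [-13.   2.  12.] hi [113. 105.  70.] rgb [ 88. 106. 119.]
55 [260, 204, 32, 57, 940] xyz lo [324. -30.  21.] hi [481.  52. 154.] rgb [159.  89.  69.]
63 [393, 208, 22, 34, 638] xyz lo [625. 345.  13.] hi [749. 476.  30.] rgb [156. 144. 119.]
78 [240, 251, 14, 22, 226] xyz lo [ 348. -161.   14.] hi [416. -99.  38.] rgb [115.  97.  74.]
85 [225, 271, 16, 9, 106] xyz lo [ 375. -228.   19.] hi [ 418. -190.   58.] rgb [173.  44.  41.]
side table z 0.8
1 [277, 150, 76, 82, 3553] xyz lo [438. 207.  16.] hi [714. 582. 201.] rgb [152. 152. 162.]
2 [220, 178, 52, 68, 2107] xyz lo [206. 246.  15.] hi [411. 683.  94.] rgb [227. 222. 219.]
15 [332, 229, 23, 46, 957] xyz lo [412. -32.  17.] hi [466.  23. 151.] rgb [192. 162. 129.]
16 [296, 235, 25, 49, 1045] xyz lo [306.  -9.  17.] hi [368.  43. 151.] rgb [194.  74.  67.]
17 [270, 240, 24, 18, 136] xyz lo [288. 151.  13.] hi [367. 236.  24.] rgb [198.  72.  68.]
18 [220, 277, 32, 53, 781] xyz lo [ 39. -61.  12.] hi [107.  84. 152.] rgb [ 99. 111. 120.]
19 [335, 294, 27, 15, 395] xyz lo [ 338. -164.   14.] hi [ 408. -105.   32.] rgb [161. 134. 106.]
20 [359, 304, 23, 26, 297] xyz lo [ 336. -252.   20.] hi [ 420. -204.   53.] rgb [223.  94.  85.]
```

View pics/ca.png

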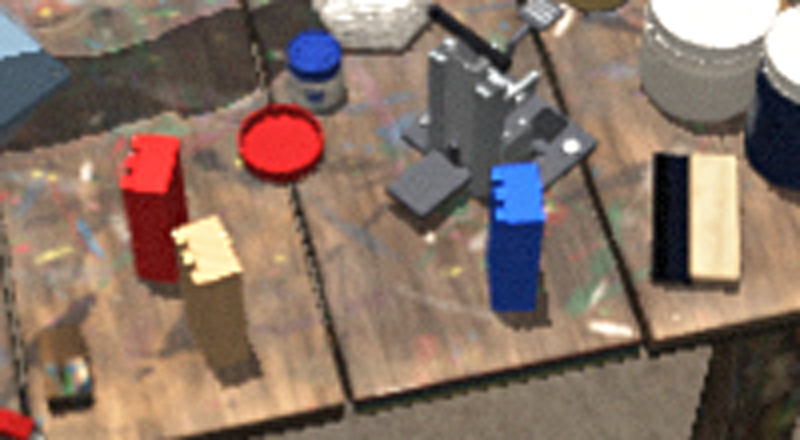

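View pics/cb.png

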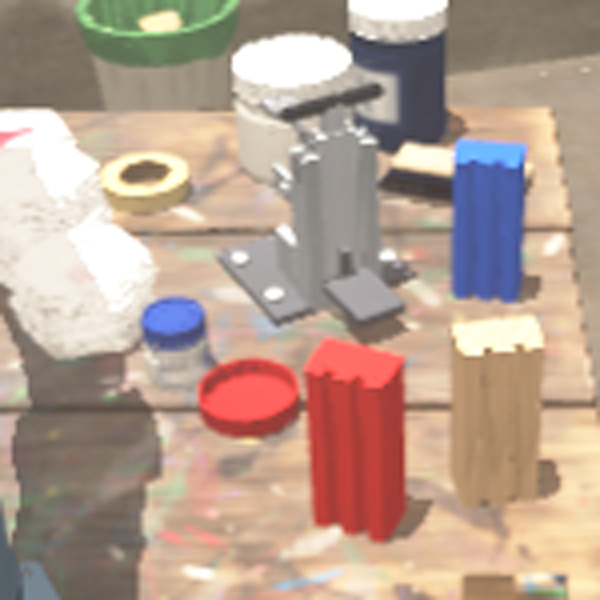

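The crops confirm the choice. The timber block (side crop (497,410)) has its three ribs facing the side camera and its plain back toward the hold-down. The hold-down's foot points from the uprights toward that camera, with the bar on top at (330,100). Next I measure the poses.

Run:
```python
from h import *
for n in ("scene","side"):
    d=np.load(n+".npz"); P=pts(d); img=d["img"].astype(int); mx=img.max(-1)
    near=(abs(P[...,0]-530)<150)&(abs(P[...,1]-290)<170)
    blue=(img[...,2]-img[...,0]>40)
    def rep(lab,m,rect=True):
        q=P[m]
        if len(q)<8: print(n,lab,len(q)); return
        print(n,lab,len(q),"mean",q.mean(0).round(1),"zmed",np.median(q[:,2]).round(1), [np.round(t,1).tolist() if not np.isscalar(t) else round(t,1) for t in cv2.minAreaRect(q[:,:2].astype(np.float32))] if rect else "")
    z=P[...,2]
    rep("bar",near&(z>193)&(z<225)&(mx<110))
    rep("foot",near&(z>25)&(z<38)&~blue&(mx<150))
    rep("base",near&(z>6)&(z<15)&(mx<150))
    rep("upr top",near&(z>158)&(z<175)&~blue&(mx>70))
    rep("tab",near&(z>155)&(z<172)&~blue&(mx<140))
    rep("blue top",near&(z>143)&(z<158)&blue)
    nb=(P[...,0]>395)&(P[...,0]<490)&(P[...,1]>-60)&(P[...,1]<50)&(img[...,0]-img[...,2]>15)
    rep("block top",nb&(z>143)&(z<158))
    q=P[nb&(z>20)&(z<138)]
    c=q.mean(0); U,S,V=np.linalg.svd(q-c,full_matrices=False); print("  front face mean",c.round(1),"normal",V[2].round(3),"rms",(S[2]/len(q)**.5).round(2))
```

```text
scene bar 104 mean [479.5 298.5 210.3] zmed 210.9 [[477.0, 297.8], [102.6, 19.3], 1.5]
scene foot 216 mean [480.9 263.2  31. ] zmed 31.1 [[556.8, 322.8], [288.5, 129.5], 45.5]
scene base 387 mean [540.8 342.3  10. ] zmed 10.0 [[532.8, 292.8], [292.6, 332.8], 0.3]
scene upr top 146 mean [481.  339.7 164.4] zmed 163.7 [[480.9, 353.5], [134.9, 79.9], 87.4]
scene tab 94 mean [483.7 333.4 162.7] zmed 162.4 [[477.5, 352.9], [76.1, 138.0], 2.1]
scene blue top 167 mean [601.6 235.2 149.1] zmed 149.3 [[601.1, 235.0], [41.3, 73.0], 46.9]
scene block top 173 mean [448.3  -3.9 149.4] zmed 149.4 [[446.3, -3.5], [43.7, 69.7], 66.7]
  front face mean [464.7 -16.4  81.6] normal [ 0.209 -0.978  0.02 ] rms 9.96
side bar 73 mean [474.7 296.7 210. ] zmed 210.5 [[475.7, 296.8], [97.1, 10.8], 0.4]
side foot 72 mean [466.5 261.6  30.7] zmed 30.4 [[469.1, 258.4], [81.2, 73.6], 77.7]
side base 115 mean [539.8 347.2  10.6] zmed 10.2 [[524.4, 360.0], [245.6, 257.3], 76.6]
side upr top 129 mean [471.2 319.6 164.4] zmed 163.8 [[476.5, 352.7], [138.6, 78.1], 88.8]
side tab 18 mean [465.6 295.4 159.7] zmed 159.3 [[462.0, 317.4], [69.0, 92.8], 23.7]
side blue top 113 mean [599.8 231.9 149. ] zmed 149.2 [[599.0, 233.8], [45.7, 63.0], 45.1]
side block top 203 mean [443.6  -5.2 149. ] zmed 149.5 [[445.2, -3.9], [46.2, 63.1], 68.7]
  front face mean [435.9 -15.4  80.6] normal [ 0.57   0.822 -0.003] rms 8.02
```

```bash
cat >> h.py <<'E'
def plan(x,y,z,yaw=None):
    """tool-axis shift (mm) to the world TCP target, and turn (rad) so that tool y lies at world angle yaw (deg, mod 180)"""
    s=status.sense(); M=R.from_rotvec(s["ee_rot"]).as_matrix(); p=np.array(s["tcp_pos"])
    d=M.T@(np.array([x,y,z])-p)
    a=np.degrees(np.arctan2(M[1,1],M[0,1])); t=0
    if yaw is not None: t=-((yaw-a+90)%180-90)   # tool z down: positive turn lowers world angle
    print("tcp",p.round(1),"toolx",M[:,0].round(3),"tooly",M[:,1].round(3),"y-ang %.1f"%a,"j7 %.2f"%s["joints"][6],"| shift mm",d.round(1),"turn rad %.3f"%np.radians(t),"t %.2f"%s["time"],"F",np.round(s["force"],1),"w %.1f ff %.1f"%(s["grip_width"],s["finger_force"]))
E
python3 - <<'E'
from h import *
print(robot.grip_point_offset)
for n in ("scene","side"):
    d=np.load(n+".npz"); P=pts(d); img=d["img"].astype(int); mx=img.max(-1); z=P[...,2]
    X,Y=P[...,0],P[...,1]
    sat=mx-img.min(-1)
    def box(lab,m):
        m=m.astype(np.uint8); k,l,s,c=cv2.connectedComponentsWithStats(m)
        if k<2: return print(n,lab,"none")
        i=1+s[1:,4].argmax(); q=P[l==i]; r=cv2.minAreaRect(q[:,:2].astype(np.float32))
        print(n,lab,len(q),"px",c[i].round(),"lo",np.percentile(q,2,0).round(1),"hi",np.percentile(q,98,0).round(1),"rect",np.round(r[0],1),np.round(r[1],1),round(r[2],1))
    near=(abs(X-477)<100)&(Y>190)&(Y<470)&(sat<45)
    box("bar",near&(z>195)&(z<225)); box("foot",near&(z>24)&(z<38)&(Y<300)); box("base",near&(z>6)&(z<15)&(mx<150)&(Y>250))
    box("uprights top",near&(z>160)&(z<170)&(Y<345)); box("tab",near&(z>145)&(z<175)&(Y>350))
    m=near&(z>60)&(z<155)&(Y<300); q=P[m]; 
    if len(q)>20: print(n,"front face pts",len(q),"y pct",np.percentile(q[:,1],[5,25,50,75,95]).round(1),"x",np.percentile(q[:,0],[2,98]).round(1))
    m=near&(z>195)&(z<225); q=P[m][:,:2]; vx=cv2.fitLine(q.astype(np.float32),cv2.DIST_HUBER,0,.01,.01).ravel(); print("  bar dir deg",np.degrees(np.arctan2(vx[1],vx[0])).round(2))
plan(477,297,270,90)
E
```

```text
18.700000000000003
scene bar 104 px [347. 179.] lo [430.3 291.9 198. ] hi [526.4 307.4 218.9] rect [477.  297.8] [102.6  19.3] 1.5
scene foot 202 px [337. 215.] lo [451.6 217.9  24.5] hi [512.  292.9  37.6] rect [482.7 256. ] [80.1 63.8] 87.2
scene base 154 px [367. 204.] lo [466.  351.6   6.1] hi [552.2 422.1  14.7] rect [507.7 389.4] [75.5 92.2] 83.5
scene uprights top 71 px [347. 188.] lo [439.4 287.  160.4] hi [517.3 315.1 169.4] rect [478.2 300.3] [79.4 30.9] 0.0
scene tab 86 px [363. 174.] lo [462.5 356.4 149.8] hi [495.  418.7 169.7] rect [476.1 389.1] [65.1 37.2] 77.5
scene front face pts 267 y pct [285.8 288.6 291.2 293.4 297. ] x [441.5 551.6]
  bar dir deg -1.46
side bar 116 px [302. 176.] lo [426.3 291.8 196.1] hi [522.4 304.9 215. ] rect [474.3 298.6] [15.6 99.6] 87.7
side foot 209 px [309. 223.] lo [439.2 217.4  25.1] hi [509.2 296.4  36.5] rect [472.7 257.3] [81.9 77.8] 86.4
side base 27 px [318. 218.] lo [520.1 286.4   6.8] hi [547.9 312.9  11.6] rect [536.2 295.7] [29.3 27.6] 62.6
side uprights top 75 px [302. 187.] lo [437.  286.2 160.2] hi [514.  316.5 169. ] rect [476.2 302.3] [79.8 35.8] 3.5
side tab 29 px [288. 176.] lo [460.1 387.4 157.6] hi [489.4 420.9 164.7] rect [472.1 406. ] [32.1 31.4] 19.8
side front face pts 455 y pct [285.7 289.2 291.3 293.5 296.4] x [436.5 559.8]
  bar dir deg -1.27
tcp [161.2 629.1 230.5] toolx [-0.969  0.248 -0.   ] tooly [ 0.248  0.969 -0.002] y-ang 75.6 j7 -0.07 | shift mm [-388.3 -243.5  -39.1] turn rad -0.251 t 0.10 F [0.1 0.2 0. ] w 85.8 ff 0.0
```

```bash
python3 -m handwheel '[[0,0,-0.013,-0.076,1],[0,0,-0.013,-0.076,1],[0,0,-0.013,-0.076,1]]' 40; python3 -m handwheel '[[-0.027,-0.027,0,0,1],[-0.027,-0.027,0,0,1],[-0.027,-0.027,0,0,1],[-0.027,-0.027,0,0,1],[-0.027,-0.027,0,0,1]]'; python3 -m handwheel '[[-0.027,-0.027,0,0,1],[-0.027,-0.027,0,0,1],[-0.027,-0.027,0,0,1],[-0.027,-0.027,0,0,1],[-0.027,-0.027,0,0,1]]';python3 -m handwheel '[[-0.027,-0.027,0,0,1],[-0.027,-0.027,0,0,1],[0,0,0,0,1],[0,0,0,0,1]]'
python3 - <<'E'
from h import *
plan(476,298,250,88.6)
s=snapshot("wrist"); save(s,"w1"); np.savez("w1.npz",**s)
P=pts(s); z=P[...,2]
m=((z>190)&(z<230)&(abs(P[...,0]-477)<70)&(abs(P[...,1]-298)<40)).astype(np.uint8)
k,l,st,c=cv2.connectedComponentsWithStats(m); i=1+st[1:,4].argmax(); q=P[l==i]; print(len(q),np.percentile(q,[1,50,99],axis=0).round(1), cv2.minAreaRect(q[:,:2].astype(np.float32)))
m=((z>145)&(z<175)&(abs(P[...,0]-477)<40)&(P[...,1]>375)&(P[...,1]<440)).astype(np.uint8)
q=P[m>0]; print("tab",len(q), np.percentile(q,[1,50,99],axis=0).round(1) if len(q) else "")
E
```

```text
time: 0.35
tcp_pos: [161.2, 629.1, 270.0]
ee_rot: [-0.03, -3.141, 0.003]
force: [0.2, 0.6, -0.3]
grip_width: 85.6
finger_force: 0.0
time: 0.77
tcp_pos: [294.1, 489.8, 270.0]
ee_rot: [-0.036, -3.141, 0.001]
force: [0.7, 0.5, -0.1]
grip_width: 85.3
finger_force: 0.0
time: 1.18
tcp_pos: [425.9, 351.8, 270.1]
ee_rot: [-0.036, -3.141, 0.0]
force: [0.8, 1.1, 0.3]
grip_width: 85.6
finger_force: 0.0
time: 1.52
tcp_pos: [479.4, 295.7, 270.0]
ee_rot: [0.044, 3.141, -0.002]
force: [-1.4, 1.3, 0.3]
grip_width: 85.4
finger_force: 0.0
tcp [479.4 295.7 270. ] toolx [-1.     0.028 -0.   ] tooly [ 0.028  1.    -0.001] y-ang 88.4 j7 0.94 | shift mm [ 3.4  2.2 20. ] turn rad -0.004 t 1.52 F [-1.4  1.3  0.3] w 85.4 ff 0.0
3568 [[428.4 296.9 206.5]
 [471.2 303.6 212.5]
 [524.9 311.  214.7]] ((477.5912170410156, 303.8373107910156), (14.02433967590332, 99.8428726196289), 89.31944274902344)
tab 2406 [[462.1 376.3 154.9]
 [477.5 402.5 162.2]
 [495.  422.2 164.2]]
```

View pics/w1.png

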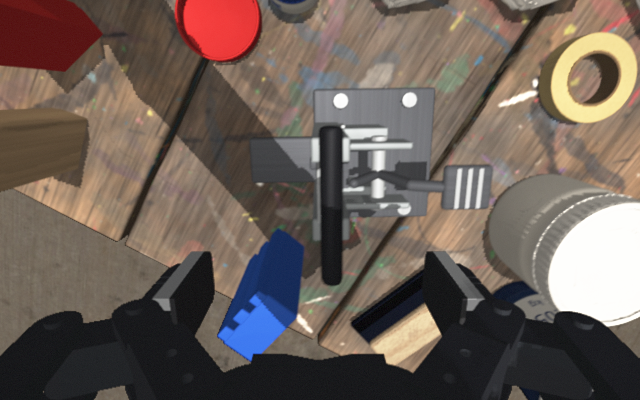

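The wrist view shows the bar at (333,205) running down the image, square to the fingers, with the tab at (466,187). The stem and foot are free, so I straddle the bar.

```bash
python3 -m handwheel '[[0.002,0.005,0.020,0,1],[0,0,0.020,0,1],[0,0,0.020,0,1],[0,0,0.020,0,1],[0,0,0,0,1]]' 40; python3 -m handwheel '[[0,0,0,0,0],[0,0,0,0,-0.3],[0,0,0,0,-0.6],[0,0,0,0,-1],[0,0,0,0,-1]]'; python3 -m handwheel '[[0,0,0,0,-1],[0,0,0,0,-1],[0,0,0,0,-1],[0,0,0,0,-1],[0,0,0,0,-1]]'
```

```text
time: 1.98
tcp_pos: [472.1, 303.8, 186.5]
ee_rot: [-0.03, -3.135, 0.006]
force: [-1.3, -0.3, 0.5]
grip_width: 85.7
finger_force: 0.0
time: 2.4
tcp_pos: [476.4, 303.8, 191.3]
ee_rot: [0.036, 3.14, 0.002]
force: [0.3, 0.6, -0.8]
grip_width: 25.5
finger_force: 0.0
time: 2.82
tcp_pos: [476.3, 303.2, 191.1]
ee_rot: [0.035, 3.141, -0.0]
force: [-2.0, -1.7, 6.1]
grip_width: 12.9
finger_force: 40.7
```

```bash
python3 -m handwheel '[[0,0,-0.008,0,-1],[0,0,-0.008,0,-1],[0,0,-0.008,0,-1],[0,0,-0.008,0,-1],[0,0,-0.008,0,-1]]'; python3 -m handwheel '[[0,0,0,0,-1],[0,0,0,0,-1],[0,0,0,0,-1]]';  python3 -m handwheel '[[0,0,0.002,0,-1],[0,0,0.002,0,-1],[0,0,0,0,-1]]'
```

```text
time: 3.23
tcp_pos: [476.2, 303.2, 231.1]
ee_rot: [0.036, 3.141, -0.0]
force: [4.3, -0.1, -6.7]
grip_width: 13.3
finger_force: 39.3
time: 3.48
tcp_pos: [476.2, 303.2, 230.4]
ee_rot: [0.036, 3.141, -0.0]
force: [3.8, -0.6, -3.5]
grip_width: 12.7
finger_force: 39.7
time: 3.73
tcp_pos: [476.2, 303.2, 226.1]
ee_rot: [0.036, 3.141, -0.001]
force: [4.4, -2.2, -1.9]
grip_width: 13.0
finger_force: 40.1
```

```bash
python3 -m handwheel '[[0,0,0,0,-0.2],[0,0,0,0,0.2],[0,0,0,0,1],[0,0,0,0,1],[0,0,0,0,1]]'; python3 -m handwheel '[[0,0,0,0,1],[0,0,0,0,1],[0,0,-0.03,0,1],[0,0,-0.035,0,1],[0,0,-0.03,0,1]]';python3 -m handwheel '[[0,0,0,0,1],[0,0,0,0,1]]'
python3 - <<'E'
from h import *
s=snapshot("wrist"); save(s,"w2"); P=pts(s); z=P[...,2]; np.savez("w2.npz",**s)
img=s["img"].astype(int); sat=img.max(-1)-img.min(-1)
def box(lab,m):
    k,l,st,c=cv2.connectedComponentsWithStats(m.astype(np.uint8))
    if k<2: return print(lab,"none")
    i=1+st[1:,4].argmax(); q=P[l==i]; r=cv2.minAreaRect(q[:,:2].astype(np.float32))
    print(lab,len(q),"px",c[i].round(),"pct",np.percentile(q,[2,50,98],axis=0).round(1).tolist(),"rect",np.round(r[0],1),np.round(r[1],1),round(r[2],1))
near=(abs(P[...,0]-477)<80)&(P[...,1]>190)&(P[...,1]<440)&(sat<45)
box("bar",near&(z>225)&(z<265)); box("tab",near&(z>150)&(z<172)&(P[...,1]>370)); box("foot",near&(z>57)&(z<75)&(P[...,1]<285)&(P[...,0]<520)); box("upr",near&(z>158)&(z<170)&(P[...,1]<325)); box("base",near&(z>6)&(z<14))
plan(446,-4,330,67)
E
```

```text
time: 4.15
tcp_pos: [475.7, 303.8, 226.4]
ee_rot: [-0.035, -3.141, -0.0]
force: [-0.3, -0.3, 0.4]
grip_width: 72.6
finger_force: 0.0
time: 4.57
tcp_pos: [475.8, 303.3, 322.8]
ee_rot: [-0.036, -3.141, 0.0]
force: [0.6, 0.8, 0.4]
grip_width: 85.3
finger_force: 0.0
time: 4.73
tcp_pos: [476.9, 304.1, 323.2]
ee_rot: [0.036, 3.138, 0.004]
force: [-0.8, -0.2, 0.0]
grip_width: 85.3
finger_force: 0.0
bar 3099 px [317. 199.] pct [[429.2, 297.2, 242.1], [472.4, 304.0, 247.5], [523.9, 310.7, 249.5]] rect [477.6 303.7] [14.  99.9] 89.1
tab 1719 px [427. 175.] pct [[462.4, 373.3, 154.7], [477.8, 401.7, 162.2], [494.3, 421.4, 164.2]] rect [479.  396.6] [53.4 34.4] 88.9
foot 2394 px [272. 158.] pct [[452.5, 222.8, 63.9], [475.8, 253.1, 66.6], [500.4, 283.7, 68.2]] rect [477.1 253.2] [64.2 50.4] 89.2
upr 143 px [331. 143.] pct [[439.1, 314.0, 162.0], [447.4, 316.6, 164.2], [455.9, 319.3, 165.8]] rect [447.6 316.7] [ 5.3 17.3] 89.2
base 4801 px [371. 121.] pct [[404.8, 296.3, 7.6], [434.1, 381.4, 9.6], [499.0, 423.1, 11.4]] rect [453.3 358.7] [133.6  99.3] 88.8
tcp [476.  303.5 321.5] toolx [-1.     0.023 -0.001] tooly [0.023 1.    0.001] y-ang 88.7 j7 0.93 | shift mm [  22.9 -308.1   -8.7] turn rad 0.379 t 4.78 F [-0.9 -0.6 -0.2] w 85.5 ff 0.0
```

```bash
python3 -m handwheel '[[0.004,-0.035,0.004,0,1],[0.004,-0.035,0.004,0,1],[0.004,-0.035,0.004,0,1],[0.004,-0.035,0.004,0,1],[0.004,-0.035,0.004,0,1]]'; python3 -m handwheel '[[0.004,-0.035,0.004,0,1],[0.004,-0.035,0.004,0,1],[0.004,-0.035,0.004,0,1],[0.004,-0.035,0.004,0,1],[0.004,-0.035,0.004,0,1]]'; python3 -m handwheel '[[0,0,0,0.12,1],[0,0,0,0.12,1],[0,0,0,0.12,1],[0,0,0,0.12,1],[0,0,0,0.12,1]]'; python3 -m handwheel '[[0,0,0,0.12,1],[0,0,0,0.12,1],[0,0,0,0.12,1],[0,0,0,0.12,1],[0,0,0,0.12,1]]';python3 -m handwheel '[[0,0,0,0.12,1],[0,0,0,0.12,1],[0,0,0,0.12,1],[0,0,0,0.12,1],[0,0,0,0.12,1]]';python3 -m handwheel '[[0,0,0,0.12,1],[0,0,0,0,0],[0,0,0,0,-0.3],[0,0,0,0,-0.3],[0,0,0,0,-0.3]]'
cat >> h.py <<'E'
def comps(P,m,lab,nmin=60):
    k,l,st,c=cv2.connectedComponentsWithStats(m.astype(np.uint8))
    for i in range(1,k):
        if st[i,4]<nmin: continue
        q=P[l==i]; r=cv2.minAreaRect(q[:,:2].astype(np.float32))
        print(lab,len(q),"px",c[i].round(),"lo/med/hi",np.percentile(q,[2,50,98],axis=0).round(1).tolist(),"rect",np.round(r[0],1),np.round(r[1],1),round(r[2],1))
E
python3 - <<'E'
from h import *
s=snapshot("wrist"); save(s,"w3"); P=pts(s); z=P[...,2]; np.savez("w3.npz",**s)
print(s["pose"].round(2).tolist())
comps(P,(z>140)&(z<158)&(P[...,1]<120)&(P[...,1]>-60),"tops")
plan(420,-65,125,-23)
E
```

```text
time: 5.2
tcp_pos: [450.5, 127.0, 299.6]
ee_rot: [-0.035, -3.139, 0.002]
force: [0.5, 0.4, 0.8]
grip_width: 85.3
finger_force: 0.0
time: 5.62
tcp_pos: [426.4, -47.1, 279.9]
ee_rot: [-0.035, -3.139, 0.0]
force: [1.0, -0.1, -0.2]
grip_width: 85.6
finger_force: 0.0
time: 6.03
tcp_pos: [426.9, -45.7, 280.0]
ee_rot: [-0.971, -2.985, 0.002]
force: [-0.1, 0.4, -0.3]
grip_width: 85.2
finger_force: 0.0
time: 6.45
tcp_pos: [426.9, -45.6, 279.9]
ee_rot: [-1.81, -2.566, 0.003]
force: [-0.3, -0.7, 0.0]
grip_width: 85.2
finger_force: 0.0
time: 6.87
tcp_pos: [426.9, -45.5, 280.0]
ee_rot: [-2.488, -1.917, 0.004]
force: [1.1, -0.6, 0.2]
grip_width: 85.4
finger_force: 0.0
time: 7.28
tcp_pos: [427.7, -45.6, 280.9]
ee_rot: [-2.592, -1.775, 0.001]
force: [-0.4, 0.6, -0.2]
grip_width: 38.4
finger_force: 0.0
[[0.93, -0.35, -0.1, 452.82], [-0.36, -0.9, -0.25, 18.37], [-0.0, 0.27, -0.96, 423.24], [0.0, 0.0, 0.0, 1.0]]
tops 4295 px [321. 121.] lo/med/hi [[418.0, -24.8, 147.8], [448.3, 1.2, 149.5], [479.4, 25.0, 151.0]] rect [448.1  -0.5] [42.  63.4] 68.0
tops 4387 px [180. 138.] lo/med/hi [[312.7, -2.3, 142.5], [342.3, 29.3, 149.5], [370.9, 59.1, 150.9]] rect [340.1  27.6] [42.6 64. ] 36.7
tcp [427.8 -45.6 281.1] toolx [ 0.362  0.932 -0.   ] tooly [ 0.932 -0.362 -0.   ] y-ang -21.2 j7 -0.32 | shift mm [-20.9  -0.2 156.1] turn rad 0.031 t 7.33 F [ 0.2  0.2 -0.1] w 30.9 ff 0.0
```

View pics/w3.png

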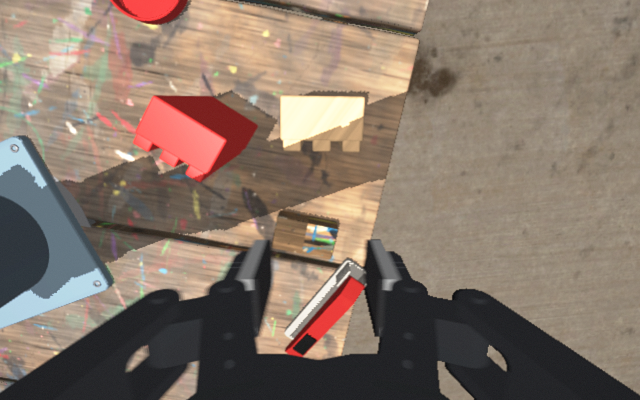

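The wrist view shows the timber block's top at (321,121), its ribbed side toward the fingers and the plain side away. The red block is at (190,135), and the dark prop block (308,232) and stapler lie low. I descend behind the ribs and push along tool +x.

```bash
python3 -m handwheel '[[-0.004,0.002,0.031,0.007,-0.3],[-0.004,0,0.031,0.007,-0.3],[0,0,0.031,0,-0.3],[0,0,0.031,0,-0.3],[0,0,0.031,0,-0.3]]'; python3 -m handwheel '[[0,0,0,0,-0.3],[0.008,0,0,0,-0.3],[0.008,0,0,0,-0.3],[0.006,0,0,0,-0.3],[0.006,0,0,0,-0.3]]'; python3 -c "
from h import *
plan(426.4,-54.3,125,-22)"
```

```text
time: 7.75
tcp_pos: [427.0, -53.9, 125.1]
ee_rot: [2.605, 1.755, 0.001]
force: [0.2, 0.0, 0.3]
grip_width: 29.9
finger_force: 0.0
time: 8.17
tcp_pos: [439.3, -26.6, 128.0]
ee_rot: [2.604, 1.755, 0.005]
force: [-0.0, -1.1, 1.4]
grip_width: 30.2
finger_force: 0.3
tcp [439.3 -26.6 128. ] toolx [0.375 0.927 0.002] tooly [ 0.927 -0.375  0.003] y-ang -22.0 j7 -0.19 | shift mm [-30.5  -1.6   2.9] turn rad -0.001 t 8.17 F [-0.  -1.1  1.4] w 30.2 ff 0.3
```

```bash
python3 -m handwheel '[[0.005,0,0,0,-0.3],[0.005,0,0,0,-0.3],[0.005,0,0,0,-0.3],[0.005,0,0,0,-0.3],[0.005,0,0,0,-0.3]]'; python3 -m handwheel '[[0.005,0,0,0,-0.3],[0.005,0,0,0,-0.3],[0.005,0,0,0,-0.3],[0.005,0,0,0,-0.3],[0.005,0,0,0,-0.3]]'; python3 -m handwheel '[[0,0,0,0,-0.3],[0,0,0,0,-0.3],[-0.005,0,-0.01,0,-0.3],[-0.02,0,-0.03,0,0.5],[-0.02,0,-0.03,0,1]]'; python3 -m handwheel '[[-0.01,0,-0.03,0,1],[0,0,-0.03,0,1],[0,0,0,0,1]]'
python3 - <<'E'
from h import *
s=snapshot("wrist"); save(s,"w4"); P=pts(s); z=P[...,2]; img=s["img"].astype(int)
comps(P,(z>20)&(z<170)&(P[...,1]<230)&(P[...,1]>-60)&(P[...,0]>380),"hi",150)
plan(484,60,100,-22)
E
```

```text
time: 8.58
tcp_pos: [447.0, -4.2, 126.4]
ee_rot: [-2.606, -1.754, -0.0]
force: [-0.7, -0.2, 0.2]
grip_width: 30.0
finger_force: 0.0
time: 9.0
tcp_pos: [456.5, 19.0, 126.3]
ee_rot: [-2.606, -1.754, 0.0]
force: [0.7, 0.1, -0.4]
grip_width: 30.2
finger_force: 0.0
time: 9.42
tcp_pos: [438.0, -24.1, 196.9]
ee_rot: [-2.605, -1.755, 0.005]
force: [1.0, -1.0, 1.2]
grip_width: 53.0
finger_force: 0.0
time: 9.67
tcp_pos: [438.2, -34.3, 261.8]
ee_rot: [2.606, 1.747, 0.013]
force: [1.3, 0.2, -0.2]
grip_width: 85.2
finger_force: 0.0
hi 6635 px [312.  51.] lo/med/hi [[439.9, 24.0, 32.2], [477.3, 72.3, 41.1], [514.6, 117.2, 43.1]] rect [476.9  71. ] [95.7 63.4] 67.9
tcp [437.2 -33.4 259.5] toolx [0.378 0.926 0.004] tooly [ 0.926 -0.378  0.005] y-ang -22.2 j7 -0.33 | shift mm [103.6   7.1 159.9] turn rad -0.004 t 9.72 F [ 0.3  0.8 -0.8] w 85.4 ff 0.0
```

View pics/w4.png

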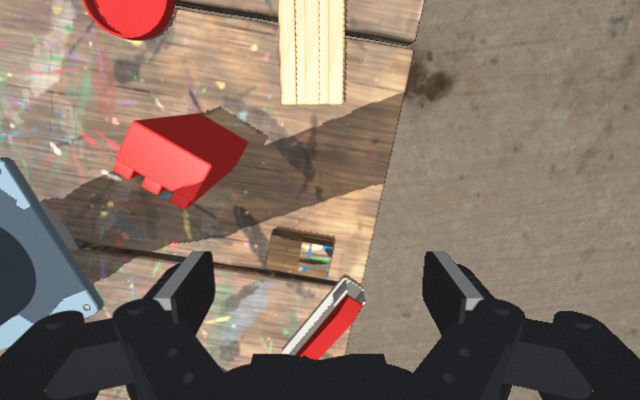

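The block lies ribs up at (312,50), axis along tool x, with nothing displaced. Next I grip it across its width near the rear end.

```bash
python3 -m handwheel '[[0.018,-0.001,0.025,0,1],[0.018,-0.001,0.025,0,1],[0.018,-0.001,0.025,0,1],[0.018,0,0.025,0,1],[0.017,0,0.025,0,1]]'; python3 -m handwheel '[[0,0,0.01,0,1],[0,0,0,0,1]]'
python3 - <<'E'
from h import *
s=snapshot("wrist"); P=pts(s); z=P[...,2]
comps(P,(z>26)&(z<60)&(P[...,1]<230)&(P[...,1]>-60)&(P[...,0]>380)&(s["range_z"]>150),"blk",300)
plan(468.4,49.9,9,-22.1)
E
```

```text
time: 10.13
tcp_pos: [465.7, 51.5, 129.6]
ee_rot: [-2.606, -1.753, 0.002]
force: [0.7, 0.4, 0.5]
grip_width: 85.3
finger_force: 0.0
time: 10.3
tcp_pos: [463.9, 50.8, 118.8]
ee_rot: [-2.604, -1.755, 0.009]
force: [-0.8, -0.3, 0.1]
grip_width: 85.6
finger_force: 0.0
blk 23779 px [325. 116.] lo/med/hi [[443.3, 27.9, 32.4], [488.8, 103.4, 41.1], [531.9, 164.1, 42.9]] rect [486.6  94.7] [148.5  63.8] 68.1
tcp [464.8  50.  120.3] toolx [ 0.377  0.926 -0.003] tooly [ 0.926 -0.377 -0.003] y-ang -22.1 j7 -0.35 | shift mm [  1.6   3.7 111.3] turn rad -0.001 t 10.35 F [ 0.  -0.   0.1] w 85.3 ff 0.0
```

```bash
python3 -m handwheel '[[0.002,0.004,0.025,0,1],[0,0,0.025,0,1],[0,0,0.025,0,1],[0,0,0.025,0,1],[0,0,0.010,0,1]]' 25; python3 -m handwheel '[[0,0,0,0,0.8],[0,0,0,0,0.6],[0,0,0,0,0.4],[0,0,0,0,0.2],[0,0,0,0,0.2]]'; python3 -m handwheel '[[0,0,0,0,0],[0,0,0,0,0],[0,0,0,0,-0.2],[0,0,0,0,-0.2]]'; python3 -c "
from h import *
plan(475.5,168.5,9,-1)"
```

```text
time: 10.77
tcp_pos: [469.9, 50.0, 10.3]
ee_rot: [-2.608, -1.752, 0.003]
force: [-0.0, 0.3, 0.9]
grip_width: 85.4
finger_force: 0.0
time: 11.18
tcp_pos: [471.5, 51.1, 12.9]
ee_rot: [2.606, 1.753, 0.002]
force: [-2.0, -2.7, 9.3]
grip_width: 63.5
finger_force: 28.2
time: 11.52
tcp_pos: [471.5, 51.0, 12.8]
ee_rot: [2.606, 1.753, 0.002]
force: [-2.1, -2.3, 9.8]
grip_width: 63.6
finger_force: 28.3
tcp [471.5  51.   12.8] toolx [0.377 0.926 0.001] tooly [ 0.926 -0.377  0.001] y-ang -22.1 j7 -0.25 | shift mm [110.3 -40.5   3.9] turn rad -0.369 t 11.52 F [-2.1 -2.3  9.8] w 63.6 ff 28.3
```

```bash
python3 -m handwheel '[[0,0,-0.002,-0.06,-0.2],[0,0,0,-0.06,-0.2],[0,0,0,-0.06,-0.2],[0,0,0,-0.06,-0.2],[0,0,0,-0.06,-0.2]]'; python3 -m handwheel '[[0,0,0,-0.06,-0.2],[0,0,0,-0.009,-0.2],[0,0,0,0,-0.2]]'
python3 - <<'E'
from h import *
s=snapshot("wrist"); P=pts(s); z=P[...,2]; n=(P[...,1]<215)&(P[...,1]>-10)&(abs(P[...,0]-480)<70)
img=s["img"].astype(int); warm=img[...,0]-img[...,2]>15
comps(P,(z>24)&(z<60)&n&warm&(s["range_z"]>105),"blk",300)
comps(P,(z>57)&(z<75)&(P[...,1]<288)&(P[...,1]>200)&(abs(P[...,0]-477)<45)&~warm,"foot",200)
comps(P,(z>5)&(z<14)&(P[...,1]>285)&~warm,"base",200)
plan(475.5,168.5,13,-1)
E
```

```text
time: 11.93
tcp_pos: [471.7, 51.6, 14.3]
ee_rot: [2.311, 2.127, 0.003]
force: [0.4, -0.3, -2.8]
grip_width: 63.8
finger_force: 27.9
time: 12.18
tcp_pos: [471.3, 51.6, 13.9]
ee_rot: [2.241, 2.201, 0.002]
force: [-0.0, 0.4, -1.7]
grip_width: 63.6
finger_force: 28.0
blk 58017 px [314. 179.] lo/med/hi [[442.7, 28.4, 33.3], [471.1, 94.4, 41.8], [499.5, 144.2, 43.5]] rect [470.7  86.9] [ 68.6 126.7] 0.6
tcp [471.2  51.6  13.8] toolx [0.019 1.    0.   ] tooly [ 1.    -0.019  0.001] y-ang -1.1 j7 -0.00 | shift mm [117.    2.2   0.9] turn rad -0.001 t 12.23 F [ 1.2 -0.  -3. ] w 63.6 ff 28.0
```

```bash
python3 -m handwheel '[[0.016,0.002,0,0,-0.2],[0.02,0,0,0,-0.2],[0.02,0,0,0,-0.2],[0.02,0,0,0,-0.2],[0.016,0,0,0,-0.2]]'; python3 -m handwheel '[[0.008,0,0,0,-0.2],[0.005,0,0,0,-0.2],[0,0,0,0,-0.2],[0,0,0,0,-0.2]]'
python3 - <<'E'
from h import *
s=snapshot("wrist"); save(s,"w5");P=pts(s); z=P[...,2]
img=s["img"].astype(int); warm=img[...,0]-img[...,2]>15
comps(P,(z>57)&(z<75)&(P[...,1]<291)&(P[...,1]>200)&(abs(P[...,0]-477)<45)&~warm,"foot",200)
comps(P,(z>24)&(z<50)&warm&(s["range_z"]>105),"blk",300)
plan(475.5,170,14,-1)
E
```

```text
time: 12.65
tcp_pos: [474.4, 145.2, 13.5]
ee_rot: [-2.241, -2.202, -0.001]
force: [0.0, -0.0, -2.0]
grip_width: 63.4
finger_force: 28.0
time: 12.98
tcp_pos: [474.6, 155.7, 13.3]
ee_rot: [2.241, 2.201, -0.001]
force: [-0.2, 0.9, -1.5]
grip_width: 63.5
finger_force: 28.1
foot 22744 px [321.  55.] lo/med/hi [[453.9, 221.3, 64.9], [476.9, 234.0, 66.7], [500.2, 245.3, 68.0]] rect [477.2 233.4] [25.6 49.8] 89.3
blk 41145 px [315. 226.] lo/med/hi [[445.7, 131.4, 33.1], [474.3, 181.3, 41.6], [503.1, 219.0, 43.0]] rect [475.4 184.2] [115.   68.3] 87.3
tcp [474.6 155.3  13.3] toolx [ 0.018  1.    -0.001] tooly [ 1.    -0.018 -0.   ] y-ang -1.1 j7 -0.19 | shift mm [14.7  0.6 -0.7] turn rad -0.001 t 13.03 F [ 0.9 -0.8 -1.9] w 63.3 ff 28.1
```

```bash
python3 -m handwheel '[[0.004,0.001,0,0,-0.2],[0.004,0,0,0,-0.2],[0.003,0,0,0,-0.2],[0.002,0,0,0,-0.2],[0,0,0,0,-0.2]]'; python3 -m handwheel '[[0.002,0,0,0,-0.2],[0.001,0,0,0,-0.2],[0,0,0,0,-0.2]]'
```

```text
time: 13.45
tcp_pos: [475.8, 167.8, 13.1]
ee_rot: [2.242, 2.199, -0.003]
force: [0.2, -5.3, -2.6]
grip_width: 63.5
finger_force: 28.0
time: 13.7
tcp_pos: [475.4, 167.9, 13.0]
ee_rot: [2.243, 2.196, -0.007]
force: [-2.2, -10.9, 0.2]
grip_width: 63.3
finger_force: 28.1
```

```bash
python3 -m handwheel '[[0,0,0,0,0.6],[0,0,0,0,1],[0,0,0,0,1],[0,0,0,0,1],[-0.01,0,0,0,1]]'; python3 -m handwheel '[[-0.01,0,-0.02,0,1],[-0.02,0,-0.03,0,1],[-0.02,0,-0.04,0,1],[-0.02,0,-0.04,0,1],[-0.02,0,-0.04,0,1]]';python3 -m handwheel '[[0,0,-0.04,0,1],[0,0,-0.04,0,1],[0,0,-0.02,0,1],[0,0,0,0,1],[0,0,0,0,1]]'
python3 - <<'E'
from h import *
s=snapshot("wrist"); save(s,"w6");P=pts(s); z=P[...,2]
img=s["img"].astype(int); warm=img[...,0]-img[...,2]>15
comps(P,(z>57)&(z<75)&(P[...,1]<295)&(P[...,1]>200)&(abs(P[...,0]-477)<45)&~warm,"foot",200)
comps(P,(z>24)&(z<50)&warm&(P[...,1]>100)&(P[...,1]<292)&(abs(P[...,0]-477)<55),"blk",100)
plan(479,403,300,-1)
E
```

```text
time: 14.12
tcp_pos: [475.9, 165.1, 13.5]
ee_rot: [-2.235, -2.206, -0.003]
force: [0.8, 1.2, -0.0]
grip_width: 85.5
finger_force: 0.0
time: 14.53
tcp_pos: [473.6, 74.8, 176.6]
ee_rot: [-2.241, -2.202, 0.001]
force: [0.7, 0.9, -0.9]
grip_width: 85.2
finger_force: 0.0
time: 14.95
tcp_pos: [474.6, 76.2, 276.0]
ee_rot: [2.24, 2.202, 0.004]
force: [-0.1, 0.0, -1.2]
grip_width: 85.3
finger_force: 0.0
foot 734 px [316.   6.] lo/med/hi [[453.6, 220.5, 59.2], [476.3, 224.8, 66.2], [499.8, 230.2, 68.0]] rect [476.7 225.4] [10.  48.2] 88.9
blk 5526 px [316.  56.] lo/med/hi [[445.3, 142.2, 32.3], [475.0, 185.6, 41.1], [504.6, 226.8, 43.2]] rect [475.  189.9] [62.6 99.2] 0.3
tcp [473.7  76.2 274.6] toolx [0.017 1.    0.   ] tooly [ 1.    -0.017 -0.   ] y-ang -1.0 j7 -0.19 | shift mm [ 3.269e+02 -3.000e-01 -2.530e+01] turn rad 0.000 t 15.00 F [-0.4 -0.3 -0.9] w 85.4 ff 0.0
```

View pics/w6.png

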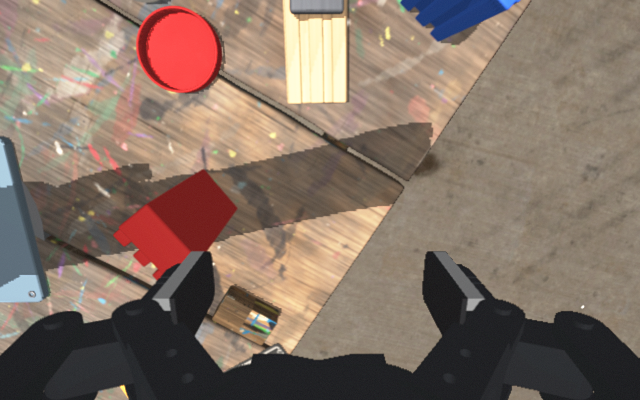

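The wrist view shows the block, ribs up, square under the foot (grey plate at (317,5)), with its rear end at (317,100). Measured, its front end is at y≈290, so it is home. Next is the tab.

```bash
python3 -m handwheel '[[0,0,-0.035,0,0],[0.036,0,0,0,-1],[0.036,0,0,0,-1],[0.036,0,0,0,-1],[0.036,0,0,0,-1]]'; python3 -m handwheel '[[0.036,0,0,0,-1],[0.036,0,0,0,-1],[0.036,0,0,0,-1],[0.036,0,0,0,-1],[0.036,0,0,0,-1]]'; python3 -m handwheel '[[0.003,0,0,0,-1],[0,0,0,0,-1],[0,0,0,0,-1]]'
python3 - <<'E'
from h import *
s=snapshot("wrist"); save(s,"w7");P=pts(s); z=P[...,2]
comps(P,(z>145)&(z<172)&(P[...,1]<450)&(P[...,1]>360)&(abs(P[...,0]-477)<45),"tab",100)
plan(478.5,404.5,185,-1)
E
```

```text
time: 15.42
tcp_pos: [475.6, 221.4, 308.2]
ee_rot: [-2.24, -2.201, 0.005]
force: [0.3, -0.3, 0.2]
grip_width: 25.4
finger_force: 0.0
time: 15.83
tcp_pos: [478.7, 401.4, 307.4]
ee_rot: [-2.24, -2.203, 0.006]
force: [0.8, 0.3, 0.0]
grip_width: -0.1
finger_force: 0.0
time: 16.08
tcp_pos: [479.5, 402.0, 308.0]
ee_rot: [2.24, 2.202, -0.006]
force: [0.6, 0.4, -0.0]
grip_width: -0.1
finger_force: 0.0
tab 1906 px [318. 180.] lo/med/hi [[463.7, 367.7, 153.0], [479.7, 404.4, 162.1], [495.7, 422.8, 164.1]] rect [479.6 392.3] [62.6 34. ] 90.0
tcp [480.  401.3 308.6] toolx [ 0.019  1.    -0.003] tooly [ 1.    -0.019 -0.001] y-ang -1.1 j7 -0.72 | shift mm [  3.5  -1.4 123.6] turn rad -0.001 t 16.13 F [ 0.4 -0.1 -0.1] w -0.0 ff 0.0
```

```bash
python3 -m handwheel '[[0.004,0,0.03,0,-1],[0,0,0.03,0,-1],[0,0,0.03,0,-1],[0,0,0.03,0,-1],[0,0,0.015,0,-1]]'; python3 -m handwheel '[[0,0,0,0,-1],[0,0,0.005,0,-1],[0,0,0.005,0,-1],[0,0,0.005,0,-1],[0,0,0.005,0,-1]]'; python3 -m handwheel '[[0,0,0.004,0,-1],[0,0,0.004,0,-1],[0,0,0.003,0,-1],[0,0,0,0,-1],[0,0,0,0,-1]]'
```

```text
time: 16.55
tcp_pos: [478.8, 403.7, 171.3]
ee_rot: [2.242, 2.199, -0.009]
force: [-0.5, -1.0, 0.1]
grip_width: -0.1
finger_force: 0.0
time: 16.97
tcp_pos: [481.0, 409.6, 156.9]
ee_rot: [-2.239, -2.202, -0.009]
force: [-0.3, 5.3, 5.6]
grip_width: 0.2
finger_force: 3.3
time: 17.38
tcp_pos: [481.1, 415.6, 148.0]
ee_rot: [-2.233, -2.203, -0.022]
force: [0.7, 11.3, 10.5]
grip_width: -0.1
finger_force: 6.5
```

Run:
```python
from h import *
for n in ("side","scene"):
    s=snapshot(n);P=pts(s); z=P[...,2]; img=s["img"].astype(int)
    near=(abs(P[...,0]-477)<70)&(P[...,1]>280)&(P[...,1]<320)&(img.max(-1)<130)
    comps(P,near&(z>215)&(z<262),"bar "+n,20)
    if n=="scene": c=cv2.resize(s["img"][130:230,300:420],None,fx=5,fy=5,interpolation=cv2.INTER_CUBIC); cv2.imwrite("pics/c8.png",c[...,::-1])
plan(480,405.5,140,-1)
```

```text
bar side 92 px [301. 170.] lo/med/hi [[426.5, 293.2, 224.6], [470.9, 297.0, 231.7], [521.6, 304.3, 236.3]] rect [474.7 298.6] [13.6 96.9] 87.0
bar scene 108 px [347. 175.] lo/med/hi [[430.4, 292.7, 220.0], [478.0, 298.7, 232.6], [524.5, 307.7, 242.1]] rect [474.5 300. ] [ 22.7 102.7] 82.7
tcp [481.1 415.5 148.1] toolx [0.013 1.    0.013] tooly [ 1.    -0.014  0.006] y-ang -0.8 j7 -0.70 | shift mm [-10.1  -1.    8. ] turn rad 0.004 t 17.48 F [-1.2 11.8 10.7] w -0.2 ff 6.5
```

View pics/c8.png

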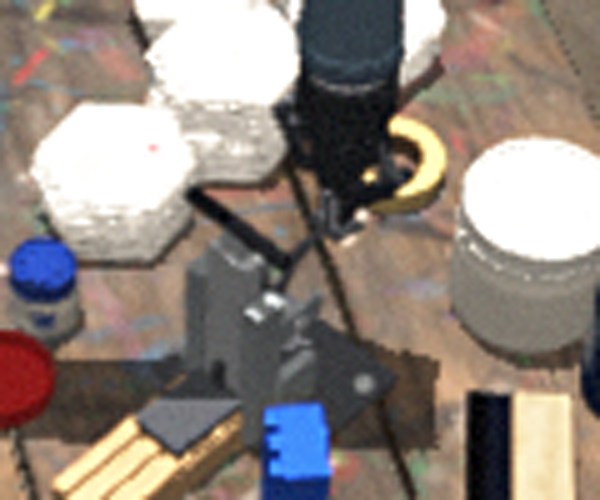

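The crop shows the gripper on the tab and the foot lying on the block. The bar has come down to about 22 mm above its rest height, so the slider has dropped. I let go straight up.

```bash
python3 -m handwheel '[[0,0,-0.008,0,-1],[0,0,-0.01,0,-1],[0,0,-0.015,0,-1],[0,0,-0.03,0,-1],[0,0,-0.04,0,-1]]'; python3 -m handwheel '[[0,0,-0.04,0,-1],[0,0,-0.04,0,-1],[-0.03,0,0,0,-1],[-0.03,0,0,0,-1],[-0.03,0,0,0,-1]]'; python3 -m handwheel '[[-0.03,0,0,0,-1],[-0.03,0,0,0,-1],[-0.03,0,0,0,-1],[-0.03,0,0,0,-1],[0,0,0,0,-1]]'
python3 - <<'E'
from h import *
s=snapshot("wrist");P=pts(s); z=P[...,2]; img=s["img"].astype(int); warm=img[...,0]-img[...,2]>15
near=(abs(P[...,0]-477)<70)&(P[...,1]>290)&(P[...,1]<320)
comps(P,near&(z>215)&(z<262),"bar",20)
s2=snapshot("side");P=pts(s2); z=P[...,2]; img=s2["img"].astype(int); warm=img[...,0]-img[...,2]>15
comps(P,(z>25)&(z<50)&warm&(P[...,1]>110)&(P[...,1]<292)&(abs(P[...,0]-477)<55),"blk",50)
comps(P,(abs(P[...,0]-477)<70)&(P[...,1]>280)&(P[...,1]<320)&(z>195)&(z<262)&(img.max(-1)<130),"bar side",30)
comps(P,(z>44)&(z<75)&(P[...,1]<295)&(P[...,1]>200)&(abs(P[...,0]-477)<45)&~warm,"foot",50)
a=np.load("side.npz"); df=abs(a["img"].astype(int)-s2["img"]).max(-1)>60; k,l,st,c=cv2.connectedComponentsWithStats(df.astype(np.uint8)); print([(st[i].tolist()) for i in range(1,k) if st[i,4]>60])
plan(480,200,330)
E
```

```text
time: 17.9
tcp_pos: [478.4, 405.1, 245.7]
ee_rot: [2.241, 2.201, -0.011]
force: [0.5, 0.5, 0.2]
grip_width: -0.1
finger_force: 0.0
time: 18.32
tcp_pos: [478.3, 315.7, 328.0]
ee_rot: [2.24, 2.202, 0.001]
force: [0.5, -0.1, -0.1]
grip_width: 0.1
finger_force: 0.0
time: 18.73
tcp_pos: [476.6, 189.6, 327.6]
ee_rot: [2.249, 2.191, -0.004]
force: [1.2, -0.3, -1.1]
grip_width: -0.3
finger_force: 0.0
bar 4007 px [315.  22.] lo/med/hi [[431.0, 296.4, 225.2], [478.0, 302.2, 234.4], [524.8, 309.6, 236.5]] rect [477.9 303.5] [14.5 99.6] 89.4
blk 403 px [317. 230.] lo/med/hi [[441.2, 137.3, 25.7], [466.0, 187.7, 40.3], [501.5, 282.5, 47.4]] rect [469.6 212.1] [ 63.5 158.6] 4.3
bar side 82 px [302. 170.] lo/med/hi [[428.8, 291.0, 225.0], [475.8, 296.3, 231.9], [522.3, 302.3, 237.1]] rect [475.6 296.9] [16.1 95.1] 87.6
foot 259 px [308. 216.] lo/med/hi [[438.6, 218.5, 46.2], [473.5, 274.9, 54.7], [513.2, 293.4, 73.8]] rect [475.4 255.4] [78.2 80.1] 89.3
[[169, 0, 44, 35, 694], [214, 0, 106, 32, 1596], [131, 2, 17, 14, 98], [121, 13, 27, 92, 761], [322, 37, 14, 18, 174], [180, 39, 20, 9, 93], [182, 57, 17, 5, 62], [304, 91, 26, 8, 140], [299, 99, 37, 44, 985], [138, 107, 46, 30, 386], [151, 128, 36, 95, 873], [313, 145, 10, 10, 81], [146, 146, 23, 63, 626], [129, 151, 23, 88, 518], [290, 167, 25, 8, 84], [290, 171, 26, 10, 101], [182, 178, 36, 54, 927], [208, 217, 49, 35, 662], [298, 217, 27, 19, 222], [332, 225, 30, 14, 303], [322, 242, 11, 9, 83], [138, 248, 13, 20, 97], [223, 253, 37, 51, 1514], [321, 253, 12, 17, 133], [152, 254, 26, 17, 169], [333, 257, 22, 9, 102], [345, 265, 15, 11, 104], [251, 266, 55, 51, 1380], [221, 337, 21, 11, 105]]
tcp [476.2 195.6 327.5] toolx [ 0.02  1.   -0.  ] tooly [ 1.   -0.02 -0.  ] y-ang -1.2 j7 -0.44 | shift mm [ 4.4  3.7 -2.5] turn rad 0.000 t 18.83 F [ 0.3  0.8 -1.2] w 0.1 ff 0.0
```

```bash
python3 -m handwheel '[[0,0,0,0,-1],[0,0,0,0,-1],[0,0,0,0,-1]]' >/dev/null; python3 -c "
from rig import job_done; print(job_done())"
```

```text
the job is handed in; nothing more can be done
None
```

The job is handed in, though no verdict came back: by my last measurements the block lies ribs up, home and square under the foot, the slider reads about 0.022 m and the arm is clear; I did not re-measure each bystander's position.

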